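# Step the tin carousel back one notch

## Robot

A 6-joint arm with a two-finger parallel gripper is mounted at the origin on a cart in front of the work surface, level with it; the furniture and walls round the work are solid. World frame = base frame: x ahead of the robot, y to its left, z up, the work surface at z = 0. Lengths are in m, angles in degrees, forces in N, time in s.
With the tool pointing down it reaches from about 0.4 to 0.825 m from the base axis. Payload 7 kg.
Tool frame: the origin (TCP) lies between the finger pads; the fingertips stand 11 mm ahead of it and the grasp point (between the pads) lies 8 mm behind it; z points along the fingers, y is the direction in which the jaws open and shut (so a half turn about z gives the same grasp; the last joint's range is limited). The gripper opens to 88 mm and grips with 3 to 60 N. Pads are 19 mm wide; open, the fingers measure 130 mm over their backs; the gripper's body (78 mm by 193 mm) begins 47 mm behind the grasp point.
Start: joints at [-51.331, 20.546, 0.682, 0, -70.136, -16.507], TCP at [0.255, -0.625, 0.238] pointing down, gripper open.
Joint ranges: [-176.03, 176.03], [-82.01, 121.73], [-58.28, 71.71], [-173.87, 95.51], [-174.79, -0.11], [-173.66, 173.66]. Speed limits (degrees/s): [136.94, 136.94, 172.46, 180, 180, 180].

## Interface

Orientations are given as [roll, pitch, yaw] about the fixed x, y, z axes, in that order (R = Rz(yaw) Ry(pitch) Rx(roll)).
In Python, from plant import r gives the robot as it stands.
- The arm moves only by the shell command python3 -m inch 'ROWS' [OPENING] [FORCE]. ROWS is JSON, a list of rows, each an object of numbers: "x", "y", "z": the shift along the tool's x, y, z as a fraction of full scale; "yaw": the turn about the tool's z as a fraction of full scale. In form: [{"x": .., "y": .., "z": .., "yaw": ..}, ...]. A call has 1 to 5 rows; each row shifts and turns the pose as measured when the row begins, along the tool's axes as they then stand; what a row does not reach is not made up. Full scale, the value 1, is 0.025 m for a shift and 4 degrees for a turn. A row lasts 1/12 s, in which the tool goes at most 41.7 mm and 7.16 degrees, less where a joint would pass 70% of its speed; a pose out of reach is approached as far as the arm can. A call with a number of a shift or a turn outside -1 to 1 is refused whole. A call with a gripper value outside its range is refused whole. OPENING is the opening, from -1 (shut) to 1 (fully open), set as the call begins (- or left out, the last holds). The fingers move at their own pace and stop on an object; FORCE is the grip in N (left out, the last holds). Time passes only in rows, so rows that do not move let the fingers close. It gives the time, the measured TCP pose, the force and the opening at its end, in the units of the state.
- r.get_state(): the state, without advancing time (a new reading comes with each control period).
- r.capture(name): name is "scene" or "top" or "wrist"; returns (picture, depth): 480x640x3 uint8, red, green, blue; 480x640 float32, m along the optical axis (not along the pixel's ray), 0 where there is no reading.
- r.camera_info(name): a dict with "mtx" (3x3 intrinsics, pixels), "k1" (the pictures are not rectified: a ray, as slopes to the right and down, at radius r is drawn at 1 + k1 r^2 times it, then the intrinsics apply), "pose" (4x4, takes a point from camera to world coordinates). Camera axes: x right, y down, z forward; pixel columns grow to the right and rows downward; lengths in m; the calibration is good to about 2 mm. A picture is of the moment at which its call begins: read the wrist's pose just before it. camera_info takes no time and is no camera call; for the wrist camera it gives the pose at the moment of the call.
- r.close_job(): hands the job in, once; it reports no verdict.
The state is a dict: "time_s": time; "joints": joint angles; "qd": joint speeds; "joint_torque": joint torques, N m; "tcp_pos": TCP position; "eef_rot": TCP orientation; "contact_force": force on the tool from outside, world axes, zero at the start; "moment": the same for the moment, N m; "gripper_width": finger opening in m.
Only numpy, scipy, OpenCV 4.12 (cv2) and the standard library are available. Lean on these libraries where they do the work, as an engineer would, in place of code of your own. Each camera call takes 0.05 s, during which the arm holds its last target. There are 200 camera calls.

## Task

The sample-tin carousel has been stepped one place too far. Working only with the fingertips, without gripping or forcing anything, lift its ratchet pawl by pushing the thumb lever until the pawl tips over onto its rest, push an arm of the handle to turn the wheel back exactly one notch (counter-clockwise seen from above), then tip the pawl down again so that its nose drops fully home in the notch. Leave the tins standing in their pockets and the other things on the bench where they are.

Things in the scene. Friction and masses are not known exactly. Their poses are not given: they have to be found in the camera images.
- carousel: Fixed bench carousel for sample tins. Origin on the bench under the wheel's axis, z up. Grey foot 208 mm across under a level aluminium wheel 252 mm across; six pockets (centres 72 mm from the axis, floor 42 mm up), five with a lidded tin, tin tops 86 mm up. A fixed pointer (58 mm high) stands at the rim on the -x side, the pawl's bracket outside the rim on the -y side.
- wheel (a joint): Wheel angle in rad, 0 as found, growing as it is pushed back, counter-clockwise seen from above. One notch (one pocket) is 1.047 rad. It turns stiffly (about 2 N on a handle arm) and stays where it is left. With the pawl in a notch it has about 0.07 rad of play, then is blocked from turning further back, though not forward.
- pawl (a joint): Pawl angle in rad: 0 nose fully down in a notch, about 0.16 nose lying on the ring between notches, 1.535 tipped right over onto its rest pin. It swings freely: below about 0.9 its weight drops the nose, beyond that its weight carries it onto the rest, where it stays.
- pawl_pivot (a point): Pawl pivot at carousel (55, -131, 62) mm, pin along carousel y. Bell-crank: a dark arm (carousel y -122 to -112 mm) runs 59 mm to -x and ends in the nose, 19 mm down; a 7 mm thumb lever (y = -131 mm) stands up. Push the lever towards carousel +x to lift. On its rest the lever lies level to +x and the arm stands upright over the pivot, end 121 mm above the bench: push it to -x to drop the nose.
- pawl_ball (a point): Centre of the 14 mm black ball on top of the pawl's thumb lever, 53 mm from the pivot. With the nose down it is 114 mm above the bench, 8 mm to the -x side of the pivot; with the pawl on its rest 72 mm above the bench, 52 mm to the +x side. The grey bracket beside it (carousel x 42 to 92 mm, y -163 to -148 mm) is 74 mm high.
- pawl_tip (a point): Underside of the pawl's nose, over the steel ring on the wheel's rim (radius 107 to 126 mm, top 52 mm above the bench). The ring has six notches 9 mm deep, one every 60 degrees, each 20 mm long at the floor, with a steep face that the nose (8 mm thick) locks against and a 30 mm ramp opposite. The falling nose enters with the wheel 0.09 rad short to 0.04 rad past a whole notch.
- hub (a point): On the wheel's axis at the height of the handle arms, 111 mm above the bench. The dark boss there is 42 mm across and 125 mm high.
- arm0_ball (a point): Centre of the 22 mm black ball on one arm of the wheel's handle: three level 10 mm steel rods 120 degrees apart, 111 mm above the bench, balls 66 mm from the axis, clear above the tins. With the wheel at 0 this one lies 30 degrees counter-clockwise from the carousel's +x.
- arm1_ball (a point): The same, second arm: 150 degrees from the carousel's +x with the wheel at 0.
- arm2_ball (a point): The same, third arm: 270 degrees from the carousel's +x with the wheel at 0.
- tin_0: Loose lidded aluminium sample tin, 65 mm across, 44 mm high, standing in the pocket at 0 degrees from the carousel's +x (wheel at 0); origin under its centre. It rides with the wheel and is not handled.
- tin_1: Loose lidded aluminium sample tin, 65 mm across, 44 mm high, standing in the pocket at 60 degrees from the carousel's +x (wheel at 0); origin under its centre. It rides with the wheel and is not handled.
- tin_2: Loose lidded aluminium sample tin, 65 mm across, 44 mm high, standing in the pocket at 180 degrees from the carousel's +x (wheel at 0); origin under its centre. It rides with the wheel and is not handled.
- tin_3: Loose lidded aluminium sample tin, 65 mm across, 44 mm high, standing in the pocket at 240 degrees from the carousel's +x (wheel at 0); origin under its centre. It rides with the wheel and is not handled.
- tin_4: Loose lidded aluminium sample tin, 65 mm across, 44 mm high, standing in the pocket at 300 degrees from the carousel's +x (wheel at 0); origin under its centre. It rides with the wheel and is not handled.
- scoop: White plastic scoop lying on the bench, 226 mm long; bystander.
- sieve_brush: Wooden sieve brush lying on the bench, 175 mm long, 31 mm high; bystander.
- marker: Felt marker lying on the bench, 137 mm long, 13 mm high; bystander.
- spatula: Steel spatula with a wooden handle lying on the bench, 227 mm long, 14 mm high; bystander.
- sample_dish: Flat aluminium sample dish on the bench, 96 mm across, 8 mm high; bystander.
There are look-alikes about, which are no part of the job. What is shaped like the tin_3 but brown or green is not meant.

How it is judged (in metres and radians):
On the way, in this order (a step that is already met when the one before it is completed fails the run):
1. the pawl is lifted and lies on its rest, the wheel not yet turned (value of joint pawl above 1.35 rad and value of joint wheel between -0.3 and 0.3 rad), for 0.2 s.
2. the wheel is pushed back about one notch with the pawl still on its rest (value of joint wheel between 0.8 and 1.3 rad and value of joint pawl above 1.35 rad), for 0.2 s.
At the end, for the whole second after the job is handed in: The wheel stands one notch back (1.047 rad, within 0.1) and at rest, the pawl's nose is fully down in that notch (pawl below 0.06 rad), and all five tins stand upright in their pockets (value of joint pawl below 0.06 rad and value of joint wheel between 0.947 and 1.147 rad and velocity of joint wheel between -0.05 and 0.05 rad/s and height (world z) of tin_0 between 0.035 and 0.052 m and horizontal distance between each of tin_0, tin_1, tin_2, tin_3, tin_4 and hub below 0.085 m and angle between each of tin_0, tin_1, tin_2, tin_3, tin_4's own z axis and vertical below 0.2 rad and height (world z) of tin_1 between 0.035 and 0.052 m and height (world z) of tin_2 between 0.035 and 0.052 m and height (world z) of tin_3 between 0.035 and 0.052 m and height (world z) of tin_4 between 0.035 and 0.052 m); the robot touches nothing.
It fails at once if the carousel, its pawl or its handle is gripped hard or forced: the fingers load it with over 30 N (contact force between the fingers and carousel above 30 N).
It fails at once if a tin is lifted, tipped or knocked out of its pocket (not (height (world z) of tin_0 between 0.035 and 0.052 m and horizontal distance between tin_0 and hub below 0.085 m and angle between tin_0's own z axis and vertical below 0.2 rad) or not (height (world z) of tin_1 between 0.035 and 0.052 m and horizontal distance between tin_1 and hub below 0.085 m and angle between tin_1's own z axis and vertical below 0.2 rad) or not (height (world z) of tin_2 between 0.035 and 0.052 m and horizontal distance between tin_2 and hub below 0.085 m and angle between tin_2's own z axis and vertical below 0.2 rad) or not (height (world z) of tin_3 between 0.035 and 0.052 m and horizontal distance between tin_3 and hub below 0.085 m and angle between tin_3's own z axis and vertical below 0.2 rad) or not (height (world z) of tin_4 between 0.035 and 0.052 m and horizontal distance between tin_4 and hub below 0.085 m and angle between tin_4's own z axis and vertical below 0.2 rad)).
It fails at once if the scoop, brush, marker, spatula or dish is moved more than 20 mm (distance of any of scoop, sieve_brush, marker, sample_dish, spatula from where it was at the start of the episode above 0.02 m).
It also fails if it takes over 48 s, if anything falls off the work surface, if the arm or the gripper's body presses on something with over 40 N, if the wrist force passes 120 N, or if a joint passes its speed limit or range.

## Working session

There is one attempt and no reset: what is moved stays moved. The work goes in short steps, Python scripts to look and compute and a shell command to move; the robot and the scene stay as the last step left them, time stands still between calls to the robot, and variables do not carry over. Pictures are saved under pics/ and viewed, about 8 in all and at most 12, crops included, and the job is handed in when it is done.

```bash
ls; mkdir -p pics; python3 - <<'E'
from plant import r
import cv2
s=r.get_state();print(s)
for n in("scene","top"):
    p,d=r.capture(n);cv2.imwrite(f"pics/{n}0.png",p[:,:,::-1])
    i=r.camera_info(n);print(n,i)
E
```

```text
pics
{'time_s': 0.0, 'joints': array([-5.13299430e+01,  2.05913939e+01,  6.31013158e-01, -2.06979885e-02,
       -7.01353080e+01, -1.65071746e+01]), 'qd': array([-0.01313922, -0.06402986,  0.05328624,  0.02292836, -0.04822063,
        0.03815066]), 'joint_torque': array([ 6.00043259e-04, -5.82719064e+01,  2.93059140e+01,  6.99768886e+00,
        6.81325051e-03, -1.37835950e-04]), 'tcp_pos': array([ 0.25442738, -0.6246792 ,  0.23660035]), 'eef_rot': array([ 1.79902726e+02, -8.53610173e-03, -1.57844160e+02]), 'contact_force': array([-0.90832855, -0.72802029, -0.37247695]), 'moment': array([-0.02641868, -0.01456291, -0.02112409]), 'gripper_width': 0.08743932970037889}
scene {'mtx': array([[582.14948237,   0.        , 315.3131811 ],
       [  0.        , 582.14948237, 240.79454128],
       [  0.        ,   0.        ,   1.        ]]), 'k1': 0.042759153176595975, 'pose': array([[ 0.48329544, -0.67058473,  0.56279804, -0.38599218],
       [-0.87541262, -0.37667324,  0.30293567, -0.52578311],
       [ 0.00884692, -0.63908793, -0.7690828 ,  1.42964413],
       [ 0.        ,  0.        ,  0.        ,  1.        ]])}
top {'mtx': array([[517.02179367,   0.        , 323.02954234],
       [  0.        , 517.02179367, 241.4476574 ],
       [  0.        ,   0.        ,   1.        ]]), 'k1': -0.095972727625034, 'pose': array([[-0.02912005, -0.99359297,  0.10920184,  0.43043067],
       [-0.99935017,  0.02661747, -0.02430547,  0.01984067],
       [ 0.02124307, -0.10983866, -0.9937224 ,  1.49651627],
       [ 0.        ,  0.        ,  0.        ,  1.        ]])}
```

View pics/scene0.png

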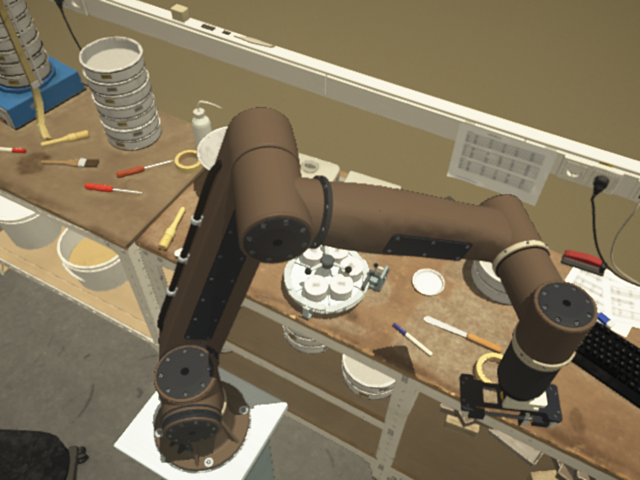

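View pics/top0.png

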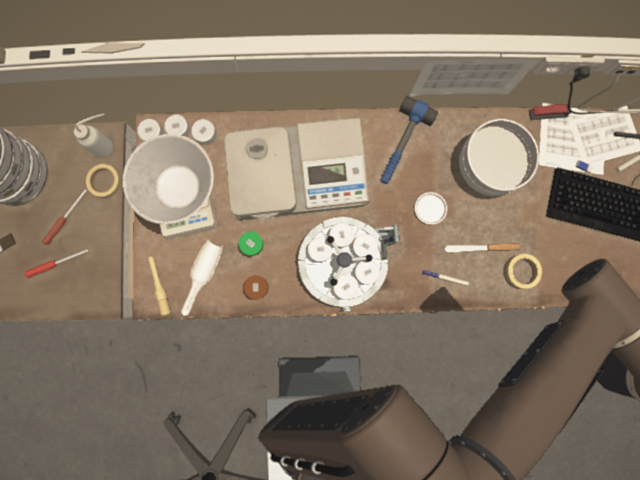

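The overview shows the carousel at top (344,260), with the pawl bracket at about (388,236) and the pointer near (346,308). The carousel frame is therefore roughly aligned with world. The bystanders are clear of it. Next I'll enlarge the crop and measure.

```bash
cat > h.py <<'E'
import numpy as np,cv2
from plant import r
def ray(i,u,v):
    K=i["mtx"];k=i["k1"];d=np.array([(u-K[0,2])/K[0,0],(v-K[1,2])/K[1,1]]);p=d.copy()
    for _ in range(20):p=d/(1+k*(p@p))
    T=i["pose"];return T[:3,3],T[:3,:3]@np.array([p[0],p[1],1])
def onz(i,u,v,z):
    o,w=ray(i,u,v);return o+w*(z-o[2])/w[2]
def proj(i,P):
    T=i["pose"];q=T[:3,:3].T@(np.asarray(P)-T[:3,3]);p=q[:2]/q[2];p=p*(1+i["k1"]*(p@p))
    return i["mtx"][:2,:2]@p+i["mtx"][:2,2]
def tri(a,b):
    (o1,d1),(o2,d2)=a,b
    A=np.stack([d1,-d2],1);t=np.linalg.lstsq(A,o2-o1,rcond=None)[0]
    p,q=o1+d1*t[0],o2+d2*t[1];return (p+q)/2,np.linalg.norm(p-q)
def blobs(p,box,thr=60,amin=8):
    x0,y0,x1,y1=box;g=p[y0:y1,x0:x1].max(2)
    n,l,s,c=cv2.connectedComponentsWithStats((g<thr).astype(np.uint8))
    return [(s[k,4],s[k,2],s[k,3],c[k]+[x0,y0]) for k in range(1,n) if s[k,4]>=amin]
E
python3 - <<'E'
from h import *
a=cv2.imread("pics/top0.png");b=cv2.imread("pics/scene0.png")
for n,p,box in(("top",a,(290,205,410,315)),("scene",b,(275,235,400,325))):
    i=r.camera_info(n);print(n)
    for s in blobs(p,box,75):print(s[:3],s[3].round(1),onz(i,*s[3],.111).round(4))
A=cv2.resize(a[200:320,285:415],None,fx=4.5,fy=4.5,interpolation=2)[:480]
B=cv2.resize(b[230:330,270:400],None,fx=4.5,fy=4.5,interpolation=2)
cv2.imwrite("pics/c_top.png",A);cv2.imwrite("pics/c_scene.png",B)
E
```

```text
top
(np.int32(41), np.int32(10), np.int32(8)) [388.8 239.6] [ 0.583  -0.1925  0.111 ]
(np.int32(28), np.int32(6), np.int32(6)) [329.7 239.3] [ 0.588  -0.0322  0.111 ]
(np.int32(24), np.int32(6), np.int32(6)) [368.5 257.7] [ 0.5353 -0.1354  0.111 ]
(np.int32(29), np.int32(6), np.int32(6)) [333.3 281.4] [ 0.4743 -0.0384  0.111 ]
scene
(np.int32(1921), np.int32(125), np.int32(28)) [330.7 244.6] [ 0.5882 -0.0528  0.111 ]
(np.int32(25), np.int32(9), np.int32(5)) [326.6 266. ] [ 0.513  -0.0796  0.111 ]
(np.int32(8), np.int32(4), np.int32(3)) [375.5 265. ] [ 0.5844 -0.1992  0.111 ]
(np.int32(23), np.int32(5), np.int32(6)) [307.7 270.9] [ 0.4716 -0.0411  0.111 ]
(np.int32(25), np.int32(5), np.int32(6)) [347.8 269.4] [ 0.5317 -0.1375  0.111 ]
(np.int32(12), np.int32(6), np.int32(3)) [371.5 273.9] [ 0.5503 -0.2028  0.111 ]
(np.int32(25), np.int32(11), np.int32(9)) [295.9 307.4] [ 0.3496 -0.0734  0.111 ]
```

View pics/c_top.png

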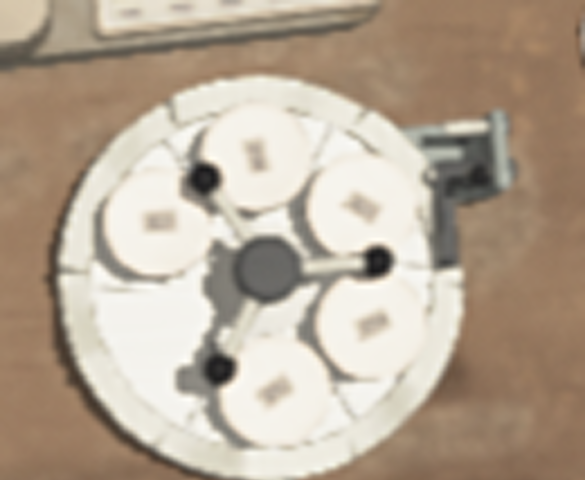

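View pics/c_scene.png

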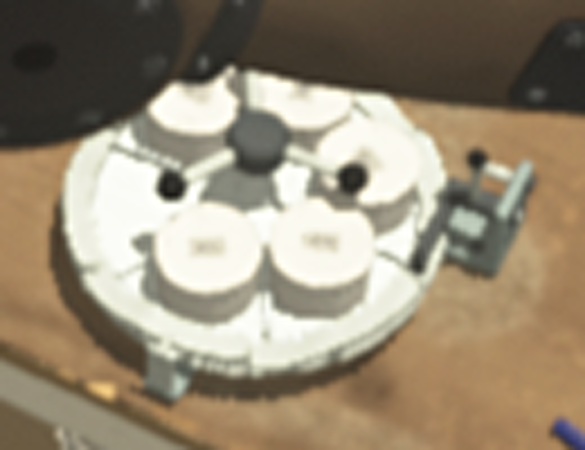

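Crops: the top crop shows the three handle balls at (205,177), (377,260) and (220,368), the pawl ball at about (481,175) and the dark pawl arm at (444,235). The scene crop shows the pawl ball at (477,158) and the pivot and bracket below it. Now I'll triangulate.

```bash
python3 - <<'E'
from h import *
t=r.camera_info("top");s=r.camera_info("scene")
cr=lambda u,v,x,y:((u+.5)/4.5-.5+x,(v+.5)/4.5-.5+y)
pairs={"arm2":((368.5,257.7),(347.8,269.4)),"arm1":((333.3,281.4),(307.7,270.9)),
"pawl":(cr(482,175,285,200),cr(477,158,270,230)),"boss":(cr(268,269,285,200),cr(258,136,270,230))}
for n,(a,b) in pairs.items():
    P,e=tri(ray(t,*a),ray(s,*b));print(n,P.round(4),round(e,4))
B=np.array([onz(t,*p,.111)[:2] for p in((329.7,239.3),(333.3,281.4),(368.5,257.7))])
c=B.mean(0);d=B-c;ang=np.degrees(np.arctan2(d[:,1],d[:,0]))-[30,150,-90];yaw=ang.mean()
print(c,np.linalg.norm(d,axis=1),ang,yaw)
y=np.radians(yaw);R=np.array([[np.cos(y),-np.sin(y)],[np.sin(y),np.cos(y)]])
for n,q in(("pawlball",(.047,-.131)),("fing1 start",(.005,-.137)),("fing1 end",(.075,-.137)),("arm2 push",(-.04,-.066)),("drop start",(.095,-.110)),("drop end",(.045,-.110))):print(n,(c+R@q).round(4))
print("top pawl@.114",onz(t,*pairs["pawl"][0],.114),"scene",onz(s,*pairs["pawl"][1],.114))
E
```

```text
arm2 [ 0.5358 -0.1359  0.1054] 0.0001
arm1 [ 0.4748 -0.0389  0.106 ] 0.0007
pawl [ 0.5853 -0.1998  0.1119] 0.0013
boss [ 0.5328 -0.0697  0.1113] 0.0005
[ 0.53260119 -0.06863176] [0.06632363 0.0655778  0.06670276] [3.30144425 2.54869511 2.3723619 ] 2.7408337523035393
pawlball [ 0.5858 -0.1972]
fing1 start [ 0.5441 -0.2052]
fing1 end [ 0.6141 -0.2019]
arm2 push [ 0.4958 -0.1365]
drop start [ 0.6328 -0.174 ]
drop end [ 0.5828 -0.1764]
top pawl@.114 [ 0.58539904 -0.19998963  0.114     ] scene [ 0.58329653 -0.19980172  0.114     ]
```

```bash
python3 -m inch '[{"x":-0.6,"y":0.4,"yaw":-1},{"x":-0.6,"y":0.4,"yaw":-1},{"x":-0.6,"y":0.4,"yaw":-1},{"x":-0.6,"y":0.4,"yaw":-1},{"x":-0.6,"y":0.4,"yaw":-1}]' -1 5
python3 -m inch '[{"x":-0.6,"yaw":-1},{"x":-0.6,"yaw":-1},{"x":-0.6,"yaw":-1},{"x":-0.6,"yaw":-1},{"x":-0.6,"yaw":-1}]'
```

```text
validation failed for argument at $[0]...
validation failed for argument at $[0]...
```

```bash
python3 -m inch '[{"x":-0.6,"y":0.4,"z":0,"yaw":-1},{"x":-0.6,"y":0.4,"z":0,"yaw":-1},{"x":-0.6,"y":0.4,"z":0,"yaw":-1},{"x":-0.6,"y":0.4,"z":0,"yaw":-1},{"x":-0.6,"y":0.4,"z":0,"yaw":-1}]' -1 5
```

```text
time_s: 0.52
tcp_pos: [0.2927, -0.5429, 0.2325]
eef_rot: [179.5, 0.0, -137.4]
contact_force: [0.7, -0.2, 0.4]
gripper_width: 0.0597
```

```bash
python3 -m inch '[{"x":-0.8,"y":-0.2,"z":-0.1,"yaw":-1},{"x":-0.8,"y":-0.2,"z":-0.1,"yaw":-1},{"x":-0.8,"y":-0.2,"z":-0.1,"yaw":-1},{"x":-0.8,"y":-0.2,"z":-0.1,"yaw":-1},{"x":-0.8,"y":-0.2,"z":-0.1,"yaw":-1}]'
python3 -m inch '[{"x":-0.8,"y":-0.4,"z":-0.1,"yaw":-1},{"x":-0.8,"y":-0.4,"z":-0.1,"yaw":-1},{"x":-0.8,"y":-0.4,"z":-0.1,"yaw":-1},{"x":-0.8,"y":-0.4,"z":-0.1,"yaw":-0.5},{"x":-0.8,"y":-0.4,"z":-0.1,"yaw":0}]'
```

```text
time_s: 0.93
tcp_pos: [0.375, -0.4762, 0.2432]
eef_rot: [179.3, 0.3, -116.5]
contact_force: [-0.0, -0.4, 0.7]
gripper_width: 0.0268
time_s: 1.35
tcp_pos: [0.4566, -0.3929, 0.2543]
eef_rot: [179.2, 0.6, -101.5]
contact_force: [0.7, 0.2, -0.3]
gripper_width: 0.0006
```

```bash
python3 -m inch '[{"x":-1,"y":-0.3,"z":0.2,"yaw":-1},{"x":-1,"y":-0.3,"z":0.2,"yaw":-1},{"x":-1,"y":-0.3,"z":0.2,"yaw":-1},{"x":-1,"y":-0.3,"z":0.2,"yaw":-0.5},{"x":-1,"y":-0.3,"z":0.2,"yaw":0}]'
python3 -m inch '[{"x":-1,"y":-0.3,"z":0.4,"yaw":0},{"x":-0.8,"y":-0.3,"z":0.4,"yaw":0},{"x":-0.4,"y":-0.2,"z":0.4,"yaw":0},{"x":0,"y":0,"z":0,"yaw":0},{"x":0,"y":0,"z":0,"yaw":0}]'
```

```text
time_s: 1.77
tcp_pos: [0.5048, -0.266, 0.2287]
eef_rot: [179.3, 0.8, -86.9]
contact_force: [0.4, -0.2, -0.3]
gripper_width: 0.0006
time_s: 2.18
tcp_pos: [0.5218, -0.2021, 0.1958]
eef_rot: [179.2, 0.9, -86.6]
contact_force: [-1.4, -0.3, 0.8]
gripper_width: 0.0002
```

```bash
python3 - <<'E'
from h import *
print(r.get_state()["tcp_pos"],r.get_state()["eef_rot"])
i=r.camera_info("wrist");p,d=r.capture("wrist")
print(proj(i,[.5855,-.199,.114]),proj(i,[.5326,-.0686,.125]))
cv2.imwrite("pics/w1.png",p[:,:,::-1])
E
```

```text
[ 0.52181795 -0.20208355  0.19584678] [179.1735304    0.85446702 -86.55872161]
[201.47126649 255.71544259] [285.3841746  463.23209311]
```

View pics/w1.png

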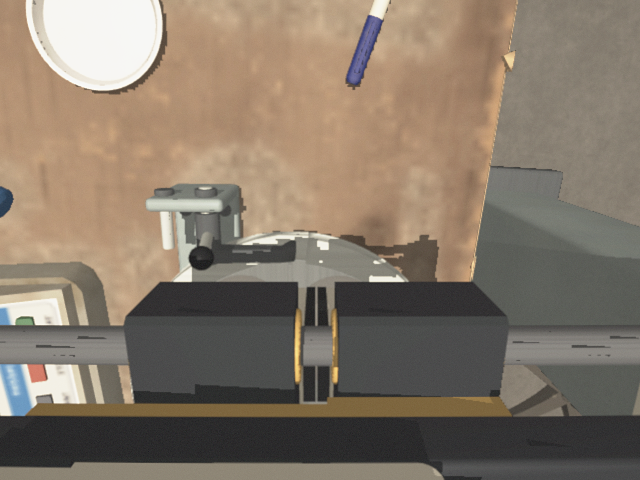

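The wrist view shows the pawl ball at (201,257), predicted at (201.5,255.7), which is a good match. The finger blocks run from x=128 to 504. I'll check their real extent before pushing.

```bash
python3 - <<'E'
from h import *
from scipy.spatial.transform import Rotation as Ro
s=r.get_state();R=Ro.from_euler("xyz",s["eef_rot"],degrees=True).as_matrix()
i=r.camera_info("wrist");p,d=r.capture("wrist")
for z in(.011,-.01,-.03):
  for q in((-.0095,-.021,z),(.0095,.021,z)):print(q,proj(i,s["tcp_pos"]+R@q).round())
for u,v in((200,300),(200,350),(150,350),(290,350),(450,350),(500,330),(450,300),(450,390),(285,285),(450,425),(250,340)):
  o,w=ray(i,u,v);P=o+w*d[v,u];print(u,v,((P-s["tcp_pos"])@R).round(4))
E
```

```text
(-0.0095, -0.021, 0.011) [266. 333.]
(0.0095, 0.021, 0.011) [371. 290.]
(-0.0095, -0.021, -0.01) [260. 361.]
(0.0095, 0.021, -0.01) [378. 312.]
(-0.0095, -0.021, -0.03) [252. 394.]
(0.0095, 0.021, -0.03) [387. 340.]
200 300 [ 0.0398 -0.0234 -0.07  ]
200 350 [ 0.0341 -0.0215 -0.0791]
150 350 [ 0.034  -0.0304 -0.079 ]
290 350 [ 0.0339 -0.0054 -0.0787]
450 350 [ 0.0338  0.0233 -0.0786]
500 330 [ 0.0377  0.0319 -0.0785]
450 300 [ 0.0398  0.0254 -0.0699]
450 390 [ 0.0256  0.024  -0.0786]
285 285 [ 0.0401 -0.0073 -0.0628]
450 425 [ 0.0265  0.0207 -0.0893]
250 340 [ 0.0355 -0.0126 -0.0781]
```

```bash
python3 -m inch '[{"x":0.15,"y":0,"z":0.8,"yaw":0},{"x":0,"y":0,"z":0.8,"yaw":0},{"x":0,"y":0,"z":0.8,"yaw":0},{"x":0,"y":0,"z":0.8,"yaw":0},{"x":0,"y":0,"z":0.5,"yaw":0}]'
python3 -m inch '[{"x":0,"y":0,"z":0.2,"yaw":0},{"x":0,"y":0,"z":0,"yaw":0}]'
```

```text
time_s: 2.7
tcp_pos: [0.524, -0.2115, 0.1067]
eef_rot: [179.9, 0.7, -86.9]
contact_force: [-0.6, -0.6, 0.1]
gripper_width: 0.0004
time_s: 2.87
tcp_pos: [0.5222, -0.2133, 0.0993]
eef_rot: [179.7, 0.7, -87.1]
contact_force: [-0.0, -0.1, 0.2]
gripper_width: 0.0006
```

```bash
python3 -m inch '[{"x":-0.2,"y":-0.3,"z":0,"yaw":0},{"x":-0.1,"y":-0.3,"z":0,"yaw":0},{"x":0,"y":-0.3,"z":0,"yaw":0},{"x":0,"y":-0.25,"z":0,"yaw":0}]'
python3 -m inch '[{"x":0,"y":-0.25,"z":0,"yaw":0},{"x":0,"y":-0.25,"z":0,"yaw":0},{"x":0,"y":-0.25,"z":0,"yaw":0}]'
```

```text
time_s: 3.2
tcp_pos: [0.5536, -0.2056, 0.1026]
eef_rot: [179.9, 0.6, -87.2]
contact_force: [-0.0, 0.2, 0.3]
gripper_width: 0.0003
time_s: 3.45
tcp_pos: [0.5762, -0.2044, 0.1043]
eef_rot: [-179.9, 0.6, -87.1]
contact_force: [-0.6, -0.5, 0.3]
gripper_width: 0.0003
```

```bash
python3 -m inch '[{"x":0.03,"y":-0.25,"z":0.1,"yaw":0},{"x":0.03,"y":-0.25,"z":0.1,"yaw":0},{"x":0.03,"y":-0.25,"z":0.1,"yaw":0},{"x":0.03,"y":-0.25,"z":0.1,"yaw":0}]'
python3 -m inch '[{"x":0,"y":-0.25,"z":0.05,"yaw":0},{"x":0,"y":-0.25,"z":0.05,"yaw":0},{"x":0,"y":-0.2,"z":0.05,"yaw":0},{"x":0,"y":0,"z":0,"yaw":0}]'
python3 - <<'E'
from h import *
for n,(x0,y0,x1,y1) in (("top",(290,200,420,320)),("scene",(270,220,400,320))):
    p,d=r.capture(n);cv2.imwrite(f"pics/{n}1.png",p[:,:,::-1])
    globals()[n]=cv2.resize(p[y0:y1,x0:x1,::-1],(390,330),interpolation=2)
cv2.imwrite("pics/m1.png",np.hstack([top,scene]))
E
```

```text
time_s: 3.78
tcp_pos: [0.6045, -0.2059, 0.094]
eef_rot: [-179.9, 0.6, -87.1]
contact_force: [-0.3, -0.2, -0.5]
gripper_width: 0.0004
time_s: 4.12
tcp_pos: [0.6247, -0.2051, 0.0879]
eef_rot: [180.0, 0.6, -87.1]
contact_force: [0.0, -0.6, 0.8]
gripper_width: 0.0006
```

View pics/m1.png

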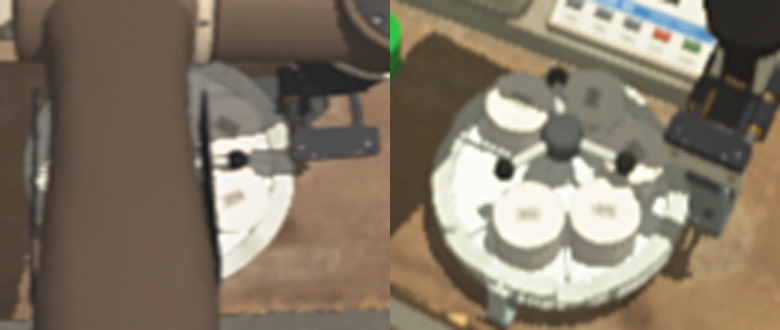

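The scene view shows the dark nose arm gone from the ring, so the pawl is up. I'll retreat upward and check with the wrist camera.

```bash
python3 -m inch '[{"x":0,"y":0,"z":-0.7,"yaw":0},{"x":0,"y":0,"z":-1,"yaw":0},{"x":0,"y":0,"z":-1,"yaw":0},{"x":0,"y":0.3,"z":-0.9,"yaw":0},{"x":0,"y":0.5,"z":0,"yaw":0}]'
python3 -m inch '[{"x":0,"y":1,"z":0,"yaw":0},{"x":0,"y":1,"z":0,"yaw":0},{"x":0,"y":1,"z":0,"yaw":0},{"x":0,"y":1,"z":0,"yaw":0},{"x":0,"y":0,"z":0,"yaw":0}]'
python3 - <<'E'
from h import *
i=r.camera_info("wrist");p,d=r.capture("wrist")
print(r.get_state()["tcp_pos"])
cv2.imwrite("pics/w2.png",p[:,:,::-1])
t=np.radians(2.74)
def W(x,y,z):return [.5326+x*np.cos(t)-y*np.sin(t),-.0686+x*np.sin(t)+y*np.cos(t),z]
print("restball",proj(i,W(.107,-.131,.072)),"downball",proj(i,W(.047,-.131,.114)),"armend",proj(i,W(.055,-.117,.121)))
E
```

```text
time_s: 4.63
tcp_pos: [0.6022, -0.207, 0.1797]
eef_rot: [179.7, 0.6, -87.1]
contact_force: [0.3, 0.2, 0.8]
gripper_width: 0.0004
time_s: 5.05
tcp_pos: [0.4963, -0.212, 0.1832]
eef_rot: [180.0, 0.6, -87.1]
contact_force: [-0.0, 0.4, -1.1]
gripper_width: 0.0004
[ 0.49828682 -0.21212421  0.18355972]
restball [ 81.86181882 257.80770838] downball [150.99409298 282.30636994] armend [134.04511006 311.47792383]
```

View pics/w2.png

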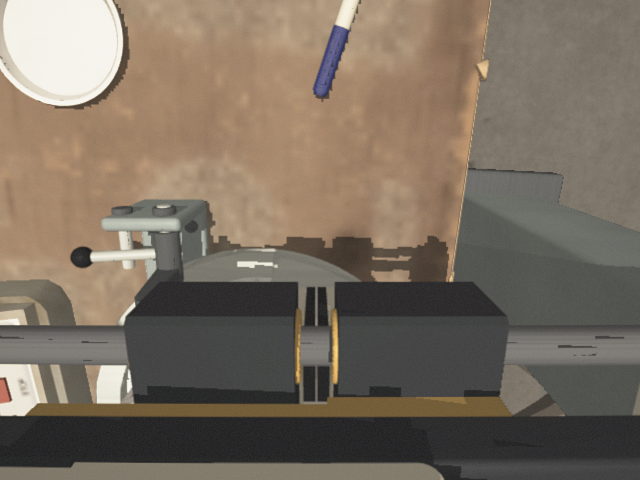

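The pawl ball is at (82,257), predicted (82,258) for the rest position, so the pawl is on its rest. Next I'll go behind arm 2's ball.

```bash
python3 -m inch '[{"x":-0.8,"y":0.05,"z":0.2,"yaw":0},{"x":-0.8,"y":0.05,"z":0.2,"yaw":0},{"x":-0.8,"y":0.05,"z":0.2,"yaw":0},{"x":-0.6,"y":0.05,"z":0.2,"yaw":0},{"x":0,"y":0,"z":0,"yaw":0}]'
```

```text
time_s: 5.52
tcp_pos: [0.4914, -0.1358, 0.166]
eef_rot: [-179.6, 0.5, -87.3]
contact_force: [-0.7, 0.8, -0.7]
gripper_width: 0.0007
```

```bash
python3 -m inch '[{"x":-0.05,"y":0,"z":0.6,"yaw":0},{"x":-0.05,"y":0,"z":0.6,"yaw":0},{"x":-0.05,"y":0,"z":0.5,"yaw":0},{"x":-0.05,"y":0,"z":0.3,"yaw":0},{"x":0,"y":0,"z":0,"yaw":0}]'
```

```text
time_s: 5.93
tcp_pos: [0.496, -0.1297, 0.1167]
eef_rot: [-179.3, 0.5, -87.0]
contact_force: [-0.8, -1.1, 0.6]
gripper_width: 0.0002
```

```bash
python3 -m inch '[{"x":0.25,"y":0,"z":0.2,"yaw":0},{"x":0.1,"y":0,"z":0.15,"yaw":0},{"x":0,"y":0,"z":0,"yaw":0}]'
```

```text
time_s: 6.18
tcp_pos: [0.4981, -0.1397, 0.1082]
eef_rot: [-179.2, 0.4, -87.0]
contact_force: [0.0, -0.3, 0.1]
gripper_width: 0.0006
```

```bash
cat > w.py <<'E'
from h import *
from scipy.optimize import brentq
s=r.get_state();p=s["tcp_pos"][:2]-[.5326,-.0686];y=np.radians(s["eef_rot"][2])
ex,ey=np.array([np.cos(y),np.sin(y)]),-np.array([np.sin(y),-np.cos(y)])
a0=np.radians(-87.26);b=lambda f:.0665*np.array([np.cos(a0+f),np.sin(a0+f)])
f=brentq(lambda f:(b(f)-p)@ey-.032,-.5,1.6)
print("wheel est",round(f,3),"lateral mm",((b(f)-p)@ex*1e3).round(1),"yaw lead deg",round(np.degrees(y-a0-f),1),"z",s["tcp_pos"][2].round(4),s["contact_force"].round(1))
E
python3 w.py
python3 -m inch '[{"x":0,"y":-0.25,"z":0,"yaw":0},{"x":0.05,"y":-0.1,"z":0,"yaw":-0.5},{"x":0.05,"y":-0.1,"z":0,"yaw":-0.5},{"x":0.05,"y":-0.1,"z":0,"yaw":-0.5},{"x":0.05,"y":-0.1,"z":0,"yaw":-0.5}]'; python3 w.py
```

```text
wheel est -0.088 lateral mm -3.0 yaw lead deg 5.3 z 0.1082 [ 0.  -0.3  0.1]
time_s: 6.6
tcp_pos: [0.5153, -0.1445, 0.1094]
eef_rot: [-179.2, 0.4, -78.9]
contact_force: [-2.1, 0.3, -0.7]
gripper_width: 0.0
wheel est 0.153 lateral mm -4.6 yaw lead deg -0.4 z 0.1094 [-2.1  0.3 -0.7]
```

```bash
for k in 1; do python3 -m inch '[{"x":0.03,"y":-0.1,"z":0.02,"yaw":-0.5},{"x":0.03,"y":-0.1,"z":0.02,"yaw":-0.5},{"x":0.03,"y":-0.1,"z":0.02,"yaw":-0.5},{"x":0.03,"y":-0.1,"z":0.02,"yaw":-0.5},{"x":0.03,"y":-0.1,"z":0.02,"yaw":-0.5}]'; done; python3 w.py
python3 -m inch '[{"x":0.03,"y":-0.1,"z":0.02,"yaw":-0.5},{"x":0.03,"y":-0.1,"z":0.02,"yaw":-0.5},{"x":0.03,"y":-0.1,"z":0.02,"yaw":-0.5},{"x":0.03,"y":-0.1,"z":0.02,"yaw":-0.5},{"x":0.03,"y":-0.1,"z":0.02,"yaw":-0.5}]'; python3 w.py
```

```text
time_s: 7.02
tcp_pos: [0.5291, -0.1463, 0.109]
eef_rot: [-179.3, 0.2, -68.4]
contact_force: [-1.7, -0.4, 2.5]
gripper_width: 0.0004
wheel est 0.331 lateral mm -4.5 yaw lead deg -0.2 z 0.109 [-1.7 -0.4  2.5]
time_s: 7.43
tcp_pos: [0.543, -0.1458, 0.1088]
eef_rot: [-179.4, 0.1, -58.0]
contact_force: [-1.9, -0.0, 1.4]
gripper_width: 0.0006
wheel est 0.509 lateral mm -4.4 yaw lead deg 0.1 z 0.1088 [-1.9 -0.   1.4]
```

```bash
python3 -m inch '[{"x":0.03,"y":-0.1,"z":0.02,"yaw":-0.5},{"x":0.03,"y":-0.1,"z":0.02,"yaw":-0.5},{"x":0.03,"y":-0.1,"z":0.02,"yaw":-0.5},{"x":0.03,"y":-0.1,"z":0.02,"yaw":-0.5},{"x":0.03,"y":-0.1,"z":0.02,"yaw":-0.5}]'
python3 -m inch '[{"x":0.03,"y":-0.1,"z":0.02,"yaw":-0.5},{"x":0.03,"y":-0.1,"z":0.02,"yaw":-0.5},{"x":0.03,"y":-0.1,"z":0.02,"yaw":-0.5},{"x":0,"y":0,"z":0,"yaw":0}]'; python3 w.py
python3 - <<'E'
from h import *
p,d=r.capture("scene");i=r.camera_info("scene");cv2.imwrite("pics/s2.png",p[:,:,::-1])
q,_=r.capture("top");cv2.imwrite("pics/t2.png",q[:,:,::-1]);t=r.camera_info("top")
for n,P,I,box in(("scene",p,i,(275,225,390,320)),("top",q,t,(290,205,410,315))):
  for s in blobs(P,box,75,12):
    if s[0]<60:
      X=onz(I,*s[3],.106)[:2]-[.5326,-.0686];print(n,s[0],s[3].round(1),np.hypot(*X).round(4),np.degrees(np.arctan2(X[1],X[0])).round(1))
a=cv2.resize(p[220:320,270:400,::-1],(390,330),interpolation=2);b=cv2.resize(q[200:320,290:420,::-1],(390,330),interpolation=2)
cv2.imwrite("pics/m2.png",np.hstack([b,a]))
E
```

```text
time_s: 7.85
tcp_pos: [0.5563, -0.1431, 0.1086]
eef_rot: [-179.6, 0.0, -47.5]
contact_force: [-1.5, -0.3, 1.1]
gripper_width: 0.0003
time_s: 8.18
tcp_pos: [0.5646, -0.1406, 0.1088]
eef_rot: [-179.6, -0.0, -41.1]
contact_force: [0.5, 0.6, 0.2]
gripper_width: 0.0004
wheel est 0.788 lateral mm -5.0 yaw lead deg 1.0 z 0.1088 [0.5 0.6 0.2]
scene 24 [310.9 248.3] 0.0644 73.2
scene 33 [320.6 278.8] 0.066 -166.1
scene 40 [295.9 307. ] 0.1792 -179.2
scene 21 [344.8 312. ] 0.1792 -135.8
top 37 [397.1 225.2] 0.174 -58.9
top 30 [350.5 283.4] 0.0666 -166.1
top 17 [333.  309.4] 0.1369 166.0
```

View pics/m2.png

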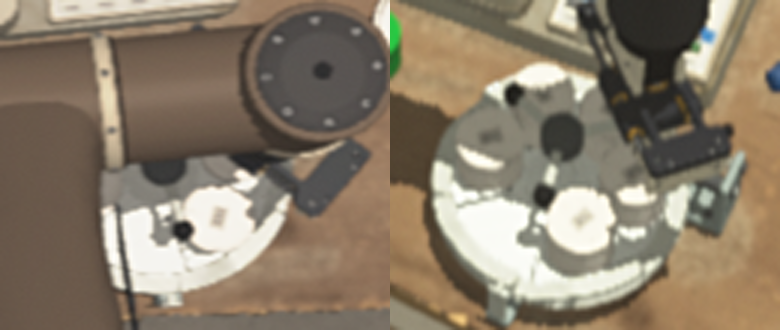

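Arm 1's ball now sits at about 194° in both views, up from 152.5°, so the wheel is at about 0.72 rad. The finger estimate reads about 0.06 high. The tins are standing. I'll continue to about 0.95 and re-measure.

```bash
cat > v.py <<'E'
from h import *
old={"top":(333.3,281.4),"scene":(307.7,270.9)}
boxes={"scene":(275,235,390,320),"top":(290,205,410,315)}
A=lambda X:np.arctan2(X[1]+.0686,X[0]-.5326)
for n in old:
  p,_=r.capture(n);i=r.camera_info(n);o=A(onz(i,*old[n],.108))
  for s in blobs(p,boxes[n],75,10):
    X=onz(i,*s[3],.108);R=np.hypot(X[0]-.5326,X[1]+.0686)
    if .06<R<.072:print(n,s[:3],R.round(4),"wheel",((A(X)-o)%(2*np.pi)).round(3), "or",((A(X)-o+2*np.pi/3)%(2*np.pi)).round(3))
E
python3 -m inch '[{"x":0.03,"y":-0.1,"z":0.02,"yaw":-0.5},{"x":0.02,"y":-0.1,"z":0.02,"yaw":-0.5},{"x":0.02,"y":-0.1,"z":0.02,"yaw":-0.5},{"x":0.02,"y":-0.1,"z":0.02,"yaw":-0.5},{"x":0.02,"y":-0.1,"z":0.02,"yaw":-0.5}]'
python3 -m inch '[{"x":0.02,"y":-0.1,"z":0.02,"yaw":-0.5},{"x":0.02,"y":-0.1,"z":0.02,"yaw":-0.5},{"x":0,"y":0,"z":0,"yaw":0},{"x":0,"y":0,"z":0,"yaw":0}]';python3 w.py;python3 v.py
```

```text
time_s: 8.7
tcp_pos: [0.5749, -0.1349, 0.1086]
eef_rot: [-179.7, -0.3, -31.3]
contact_force: [-0.1, -2.0, 0.5]
gripper_width: 0.0002
time_s: 9.03
tcp_pos: [0.5798, -0.1323, 0.109]
eef_rot: [-179.7, -0.5, -27.4]
contact_force: [0.6, 0.1, 0.1]
gripper_width: 0.0008
wheel est 1.002 lateral mm -4.7 yaw lead deg 2.5 z 0.109 [0.6 0.1 0.1]
top (np.int32(21), np.int32(5), np.int32(6)) 0.064 wheel 5.141 or 0.953
top (np.int32(28), np.int32(6), np.int32(6)) 0.0669 wheel 0.932 or 3.027
scene (np.int32(33), np.int32(6), np.int32(7)) 0.0648 wheel 5.108 or 0.919
scene (np.int32(30), np.int32(6), np.int32(6)) 0.067 wheel 0.91 or 3.004
```

```bash
python3 -m inch '[{"x":0.02,"y":-0.1,"z":0.02,"yaw":-0.5},{"x":0.02,"y":-0.1,"z":0.02,"yaw":-0.5},{"x":0.02,"y":-0.1,"z":0.02,"yaw":-0.5},{"x":0,"y":0,"z":0,"yaw":0},{"x":0,"y":0,"z":0,"yaw":0}]';python3 w.py;python3 v.py
```

```text
time_s: 9.55
tcp_pos: [0.5846, -0.1276, 0.1086]
eef_rot: [-179.8, -0.6, -21.5]
contact_force: [-0.4, 0.7, 0.6]
gripper_width: 0.0007
wheel est 1.09 lateral mm -3.6 yaw lead deg 3.4 z 0.1086 [-0.4  0.7  0.6]
top (np.int32(42), np.int32(8), np.int32(7)) 0.0662 wheel 5.197 or 1.008
top (np.int32(31), np.int32(7), np.int32(6)) 0.0667 wheel 1.015 or 3.109
scene (np.int32(32), np.int32(6), np.int32(6)) 0.0646 wheel 5.2 or 1.011
scene (np.int32(26), np.int32(6), np.int32(6)) 0.0674 wheel 0.999 or 3.093
```

```bash
python3 -m inch '[{"x":0,"y":0.4,"z":0,"yaw":0},{"x":0,"y":0,"z":-0.8,"yaw":0},{"x":0,"y":0,"z":-1,"yaw":0.5},{"x":0,"y":0,"z":-1,"yaw":1},{"x":0,"y":0,"z":-0.5,"yaw":1}]'
python3 -m inch '[{"x":0,"y":0,"z":0,"yaw":1},{"x":0,"y":0,"z":0,"yaw":1},{"x":0,"y":0,"z":0,"yaw":1},{"x":0,"y":0,"z":0,"yaw":1},{"x":0,"y":0,"z":0,"yaw":1}]'
python3 -m inch '[{"x":0,"y":0,"z":0,"yaw":1},{"x":0,"y":0,"z":0,"yaw":1},{"x":0,"y":0,"z":0,"yaw":1},{"x":0,"y":0,"z":0,"yaw":1},{"x":0,"y":0,"z":0,"yaw":1}]'
python3 -m inch '[{"x":0.3,"y":-0.5,"z":0,"yaw":1},{"x":0.3,"y":-0.5,"z":0,"yaw":1},{"x":0.3,"y":-0.5,"z":0,"yaw":1},{"x":0,"y":0,"z":0,"yaw":0.5},{"x":0,"y":0,"z":0,"yaw":0}]'
python3 v.py
```

```text
time_s: 10.07
tcp_pos: [0.5754, -0.1387, 0.1889]
eef_rot: [180.0, 0.0, -32.0]
contact_force: [0.6, -0.4, 0.5]
gripper_width: 0.0006
time_s: 10.48
tcp_pos: [0.5757, -0.141, 0.1943]
eef_rot: [-179.7, -0.2, -53.3]
contact_force: [0.1, -0.3, 0.3]
gripper_width: 0.0006
time_s: 10.9
tcp_pos: [0.5733, -0.1433, 0.194]
eef_rot: [-179.6, -0.0, -74.7]
contact_force: [0.6, 0.5, 0.3]
gripper_width: 0.0008
time_s: 11.32
tcp_pos: [0.6134, -0.1608, 0.194]
eef_rot: [-179.7, 0.1, -89.9]
contact_force: [-0.1, 1.2, -0.2]
gripper_width: 0.0006
top (np.int32(37), np.int32(7), np.int32(7)) 0.0669 wheel 3.102 or 5.196
top (np.int32(31), np.int32(7), np.int32(6)) 0.0667 wheel 1.015 or 3.109
scene (np.int32(29), np.int32(6), np.int32(6)) 0.0654 wheel 5.199 or 1.01
scene (np.int32(34), np.int32(7), np.int32(6)) 0.0673 wheel 3.057 or 5.151
scene (np.int32(29), np.int32(6), np.int32(6)) 0.0666 wheel 0.994 or 3.089
```

```bash
python3 -m inch '[{"x":0.3,"y":-0.4,"z":0.3,"yaw":-0.5},{"x":0.2,"y":-0.4,"z":0.5,"yaw":-0.2},{"x":0,"y":-0.1,"z":0.5,"yaw":0},{"x":0,"y":0,"z":0,"yaw":0}]'
```

```text
time_s: 11.75
tcp_pos: [0.6359, -0.1727, 0.1605]
eef_rot: [-179.6, 0.2, -86.6]
contact_force: [-0.4, -0.3, -1.1]
gripper_width: 0.0005
```

```bash
python3 -m inch '[{"x":0,"y":0,"z":0.6,"yaw":0},{"x":0,"y":0,"z":0.6,"yaw":0},{"x":0,"y":0,"z":0.5,"yaw":0},{"x":0,"y":0,"z":0.2,"yaw":0},{"x":0,"y":0,"z":0,"yaw":0}]'
```

```text
time_s: 12.17
tcp_pos: [0.6341, -0.1718, 0.109]
eef_rot: [-179.8, 0.2, -86.7]
contact_force: [0.1, 0.6, -0.4]
gripper_width: 0.0008
```

```bash
python3 -m inch '[{"x":0.15,"y":0.2,"z":0.03,"yaw":0},{"x":0,"y":0.25,"z":0.03,"yaw":0},{"x":0,"y":0.25,"z":0.03,"yaw":0},{"x":0,"y":0.25,"z":0.03,"yaw":0}]'
python3 -m inch '[{"x":0,"y":0.25,"z":0.03,"yaw":0},{"x":0,"y":0.25,"z":0.03,"yaw":0},{"x":0,"y":0.25,"z":0.03,"yaw":0},{"x":0,"y":0,"z":0,"yaw":0}]'
```

```text
time_s: 12.5
tcp_pos: [0.61, -0.1771, 0.1072]
eef_rot: [-179.7, 0.1, -86.7]
contact_force: [0.4, -0.7, 0.5]
gripper_width: 0.0003
time_s: 12.83
tcp_pos: [0.5881, -0.1785, 0.1067]
eef_rot: [-179.6, 0.1, -86.7]
contact_force: [-0.2, -0.8, 0.5]
gripper_width: 0.0007
```

```bash
python3 -m inch '[{"x":-0.1,"y":0.25,"z":0.03,"yaw":0},{"x":0,"y":0.25,"z":0.03,"yaw":0},{"x":0,"y":0,"z":0,"yaw":0},{"x":0,"y":0,"z":0,"yaw":0}]'
python3 - <<'E'
from h import *
p,d=r.capture("scene");cv2.imwrite("pics/s3.png",cv2.resize(p[220:320,290:420,::-1],(780,600),interpolation=2))
E
```

```text
time_s: 13.17
tcp_pos: [0.5739, -0.1766, 0.1056]
eef_rot: [-179.5, 0.1, -86.7]
contact_force: [-0.5, -0.2, 0.3]
gripper_width: 0.0002
```

View pics/s3.png

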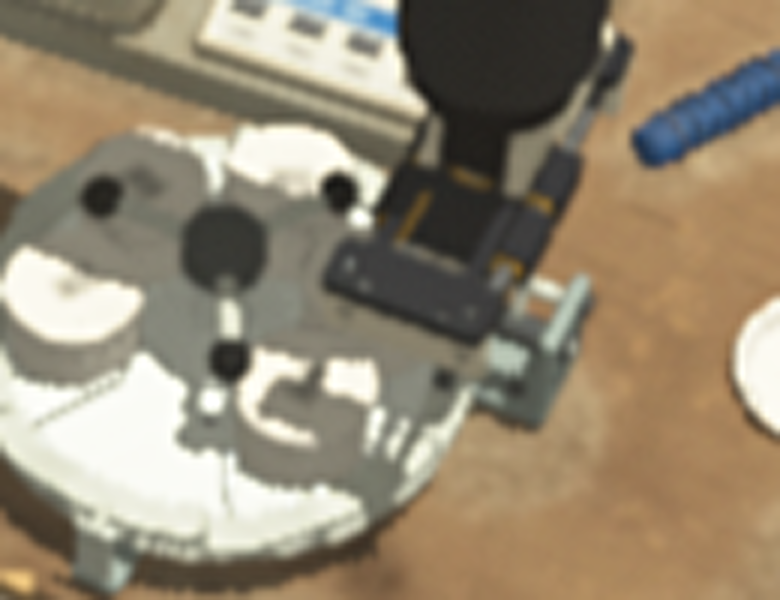

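The crop shows a dark nose at about (443,378) over the ring, but it's unclear whether it is fully down. I'll nudge a little further, lift off and look.

```bash
python3 -m inch '[{"x":-0.05,"y":0.25,"z":0.03,"yaw":0},{"x":0,"y":0.25,"z":0.03,"yaw":0},{"x":0,"y":0,"z":0,"yaw":0}]'
python3 -m inch '[{"x":-0.1,"y":0,"z":-0.6,"yaw":0},{"x":0,"y":0,"z":-1,"yaw":0},{"x":0,"y":0.3,"z":-1,"yaw":0},{"x":0,"y":0.6,"z":-0.8,"yaw":0},{"x":0.8,"y":0.8,"z":0,"yaw":0}]'
python3 -m inch '[{"x":0.5,"y":0.5,"z":0,"yaw":0},{"x":0,"y":0,"z":0,"yaw":0},{"x":0,"y":0,"z":0,"yaw":0}]'
python3 v.py
python3 - <<'E'
from h import *
i=r.camera_info("wrist");p,d=r.capture("wrist")
cv2.imwrite("pics/w4.png",p[:,:,::-1])
t=np.radians(2.74)
def W(x,y,z):return [.5326+x*np.cos(t)-y*np.sin(t),-.0686+x*np.sin(t)+y*np.cos(t)-.002,z]
for a in(0,.06,.1,.16,1.535):
  th=np.radians(98.7)-a;P=W(.055+.0526*np.cos(th),-.131,.062+.0526*np.sin(th));print(a,proj(i,P).round(1))
x0,y0,x1,y1=60,150,330,300
for s in blobs(p,(x0,y0,x1,y1),45,60):print(s[:3],s[3].round(1))
E
```

```text
time_s: 13.47
tcp_pos: [0.5606, -0.1759, 0.1034]
eef_rot: [-179.6, 0.1, -86.7]
contact_force: [-0.1, -0.5, -0.3]
gripper_width: 0.0
time_s: 13.88
tcp_pos: [0.5182, -0.1947, 0.189]
eef_rot: [-179.9, 0.1, -86.6]
contact_force: [1.0, -0.4, 0.5]
gripper_width: 0.0006
time_s: 14.13
tcp_pos: [0.5038, -0.21, 0.1914]
eef_rot: [-179.7, 0.1, -86.6]
contact_force: [0.3, 0.6, -0.9]
gripper_width: 0.0004
scene (np.int32(23), np.int32(5), np.int32(6)) 0.0649 wheel 5.228 or 1.039
scene (np.int32(22), np.int32(5), np.int32(6)) 0.0664 wheel 3.044 or 5.139
scene (np.int32(42), np.int32(7), np.int32(8)) 0.0675 wheel 1.008 or 3.103
0 [170.8 270.1]
0.06 [164.9 270.2]
0.1 [161.1 270.3]
0.16 [155.4 270.2]
1.535 [101.7 247.5]
(np.int32(412), np.int32(25), np.int32(21)) [170.8 271.8]
(np.int32(79), np.int32(7), np.int32(12)) [310.2 293.7]
(np.int32(87), np.int32(8), np.int32(12)) [321.5 293.7]
```

View pics/w4.png

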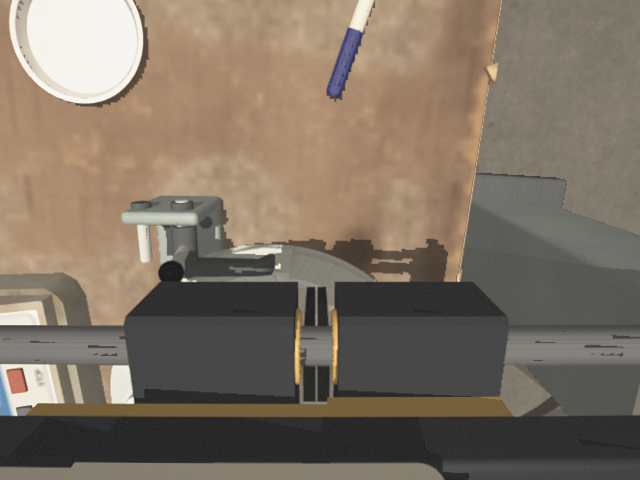

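The pawl ball is at (171,272); I predicted 170.8 for angle 0 and 164.9 for 0.06, so the nose is fully home. The wheel is at about 1.02. I'll do a last check of the tin heights and hand in.

```bash
python3 - <<'E'
from h import *
for n in("top","scene"):
  i=r.camera_info(n);_,d=r.capture(n)
  for k,a in enumerate((0,60,180,240,300)):
    t=np.radians(a+2.74)+1.02;P=np.array([.5326+.072*np.cos(t),-.0686+.072*np.sin(t),.086])
    u,v=proj(i,P).round().astype(int);o,w=ray(i,u,v);print(n,k,"top z",(o+w*d[v,u])[2].round(3))
r.close_job()
E
```

```text
top 0 top z 0.608
top 1 top z 0.628
top 2 top z 0.596
top 3 top z 0.608
top 4 top z 0.597
scene 0 top z 0.084
scene 1 top z 0.086
scene 2 top z 0.085
scene 3 top z 0.282
scene 4 top z 0.084
the job is handed in; nothing more can be done
```

The carousel is back one notch with the pawl home in it, and the job was handed in at about 14.5 s of the 48 s allowed. The hand-in reported no verdict.

What I did, with shut fingertips only:
- **Pawl up:** I pushed the thumb lever over. The wrist camera then showed its ball where it should be with the pawl on its rest.
- **Wheel back:** I pushed the arm 2 ball round, with the contact force reading about 2 N along the push and never above about 3 N in the readings between moves.
- **Pawl down:** I tipped the pawl back with the fingertip and lifted clear.

Last checks:
- **Wheel:** the camera put it at 1.01–1.04 rad, where 0.947–1.147 is required. The stray readings of 3.0 and above are other balls matched to the wrong arm.
- **Pawl:** its ball was at pixel column 170.8, which matches 0 rad exactly; 0.06 rad would have shown at 164.9.
- **Tins:** tins 0, 1, 2 and 4 had their tops at 84–86 mm, so they are standing.
- **Not checked:** the robot hid tin 3 in the scene view and all the tins in the top view, so tin 3 is unconfirmed at the end. I did not measure whether the bystanders moved.
- **Disagreements:** my wheel estimate from the finger position read about 0.07 rad higher than the camera. I used the camera value. Triangulated handle ball heights came out 5–6 mm below the stated 111 mm.

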